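Mesh a splined yoke onto the stiff shaft in the bench vise and line up its ears

TASK

Fit the steel two-eared yoke, open ears upward, onto the upright splined shaft that stands in the block held in the bench vise: push gently and rock it to and fro about the shaft until the teeth mesh, never forcing it, and slide it fully home on the shaft's shoulder. Then turn the yoke, and the stiff shaft with it, until the line through its two ears runs parallel to the vise jaws, and let go. Leave the other things on the bench where they are.

Things in the scene. Friction and masses are not known exactly. Their poses are not given: they have to be found in the camera images.
- yoke_mid (a point): The yoke: loose steel part, 0.3 kg, 62 mm tall, standing upright. Round hub 44 mm across, 28 mm tall; on it two upright ears at +y and -y (8 mm thick, 26 mm wide, rounded tops, 26 to 62 mm above the underside; outer faces 44 mm apart, inner 28). Point: bore axis, half-way up, 31 mm above the underside; z = bore axis up, y = line through the ears. Grasp across the ears, 15 mm above this point.
- yoke_bore (a point): Centre of the yoke's underside, mouth of its through bore; axes as yoke_mid. Six inner teeth 4 mm wide, tips at radius 11.8 mm, lower ends bevelled to a ridge; groove bottoms at radius 16 mm. A groove lies at +x and every 60 deg from it, so it can mesh every 60 deg. Home: this point on point shaft_shoulder.
- shaft_shoulder (a point): Shaft axis at its shoulder, 111 mm above the bench; axes as the vise's, they do NOT turn with the shaft. The shaft turns about the vertical, stiffly (about 0.2 N m), and stays where left; which way its teeth point is unknown and not reported. A yoke out of mesh stops 20 mm above the shoulder; mesh needs about 3.5 deg to either side. Pushing hard while turning drags the shaft round.
- shaft_tip (a point): Top of the shaft on its axis, 36 mm above the shoulder. Shaft: six straight teeth 6.8 mm wide, outer radius 15 mm, from the shoulder to 20 mm above it; then a smooth pilot of radius 11 mm to 30 mm; then a conical nose, radius 7 mm at the top. Axes as the vise's.
- vise: Blue bench vise, fixed, 150 x 100 mm base, jaw tops 80 mm high; origin on the bench under the shaft axis. Screw along its x axis, tommy bar at -x (100 mm from the origin); the jaws' gripping faces run along its y axis (90 mm wide). A 40 x 56 mm aluminium bearing block, top at 105 mm, is clamped in the jaws and carries the shaft.
- collar_mid (a point): Bystander: plain steel collar without ears, 44 mm across, 30 mm tall, smooth bore; point at its centre.
- gear: Bystander: dark steel gear wheel, 59 mm across, 18 mm tall; origin under its centre.
- screwdriver: Bystander: screwdriver lying on the bench, along its x axis.
- wrench: Bystander: wrench lying on the bench, along its x axis.
- spool: Bystander: grey flanged spool, 60 mm across, 40 mm tall; origin under its centre.
- case: Bystander: flat black case 130 x 190 x 22 mm; origin under its centre.
Not all that is in view belongs to the job. Leave any green or pink look-alike of the part that bears yoke_mid alone. Leave any brown look-alike of the vise alone.

How it is judged:
By the outcome, as a careful person would: the job done as asked, in the order asked, and still so for the second after the job is handed in, with the robot touching nothing.
It also fails if it takes over 72 s, if anything falls off the work surface, if the arm or the gripper's body presses on something with over 40 N, if the wrist force passes 120 N, or if a joint passes its speed limit or range.

ROBOT

A 6-joint arm with a two-finger parallel gripper is mounted at the origin on the work surface. World frame = base frame: x ahead of the robot, y to its left, z up, the work surface at z = 0. Lengths are in mm, angles in degrees, forces in N, time in s.
With the tool pointing down it reaches from about 300 to 750 mm from the base axis. Payload 8.5 kg.
Tool frame: the origin (TCP) lies midway between the tips of the shut fingers; the grasp point (between the pads) lies 19 mm behind it; x points along the fingers, y is the direction in which the jaws open and shut, and the axes are right-handed (so a half turn about x gives the same grasp; the last joint's range is limited). The gripper opens to 85 mm and grips with 20 to 120 N. Pads are 22 mm wide; open, the fingers measure 114 mm over their backs; the gripper's body (76 mm by 85 mm) begins 54 mm behind the grasp point. The pads swing forward as they close: fully open they stand 13 mm farther back than shut.
Start: joints at [60.086, 21.807, 74.336, -0, 83.858, -12.336], TCP at [166.096, 524.302, 231.322] pointing down, gripper open.
Joint ranges: [-178.18, 178.18], [-50.72, 133.34], [12.68, 142.11], [-81.47, 261.47], [9.98, 163.14], [-165.26, 165.26]. Speed limits (degrees/s): [136.94, 136.94, 180, 180, 180, 180].

INTERFACE

Orientations are given as [roll, pitch, yaw] about the fixed x, y, z axes, in that order (R = Rz(yaw) Ry(pitch) Rx(roll)).
In Python, from cell import * gives the robot as it stands. Calls block until the motion is done:
- move_ptp(position, orientation): joint-space move of the TCP to a pose.
- move_l(position, orientation=None, rate=150): straight line of the TCP; orientation=None keeps the orientation; rate is the mean speed in mm/s.
- set_joints(angles): joint-space move.
- command_gripper(opening): finger opening in mm; the grip force is fixed at half the most; returns when the fingers have stopped.
- dwell(seconds).
- ik(position, orientation): joint angles nearest the present ones, or None.
- sense(): the state.
- get_image(name): name is "scene" or "top"; returns a dict with "img" (400x640x3 uint8, red, green, blue), "depth" (400x640 float32, mm along the optical axis (not along the pixel's ray), 0 where there is no reading), "fx", "fy", "cx", "cy" (pixels), "position" and "orientation" of the camera in the world. Camera axes: x right, y up, looking along -z (the intrinsics and any distortion apply to the point x, -y, -z); pixel columns grow to the right and rows downward; lengths in mm; the calibration is good to about 2 mm. A picture is of the moment at which its call begins.
A pose or a line that the arm cannot do raises Unreachable and nothing moves.
- finish_job(): hands the job in, once; it reports no verdict.
The state is a dict: "clock": time; "q": joint angles; "joint_velocities": joint speeds; "joint_torque": joint torques, N m; "tcp_pos": TCP position; "orientation": TCP orientation; "force": force on the tool from outside, world axes, zero at the start; "torque": the same for the moment, N m; "grip_width": finger opening in mm.
Only numpy, scipy, OpenCV 4.12 (cv2) and the standard library are available. Lean on these libraries where they do the work, as an engineer would, in place of code of your own. Each camera call takes 0.05 s, during which the arm holds its last target.

## Working session

There is one attempt and no reset: what is moved stays moved. The work goes in short steps, each a Python script; the robot and the scene stay as the last script left them, time stands still between calls to the robot, and variables do not carry over. Pictures are saved under pics/ and viewed, and the job is handed in when it is done.

```bash
mkdir -p pics; ls
python3 - <<'E'
from cell import *
import cv2,numpy as np
for n in("scene","top"):
    d=get_image(n); cv2.imwrite(f"pics/{n}0.png",d["img"][:,:,::-1]); np.savez(f"{n}0.npz",**d)
    print(n,d["fx"],d["fy"],d["cx"],d["cy"],d["position"],d["orientation"],[k for k in d])
s=sense();print(s)
E
```

```text
pics
scene 404.6854897518119 404.6854897518119 323.5842077609079 208.26629073300413 [1108.48760495 -482.34558486  867.09400029] [43.96208717  0.11626115 52.53176253] ['img', 'depth', 'fx', 'fy', 'cx', 'cy', 'position', 'orientation']
top 428.59989963835153 428.59989963835153 316.16612150662894 200.78723397364317 [ 409.37604646  -19.22845855 1419.2147679 ] [  6.06553692  -0.59634902 -90.86552144] ['img', 'depth', 'fx', 'fy', 'cx', 'cy', 'position', 'orientation']
{'clock': 0.1, 'q': array([ 6.00883994e+01,  2.18361901e+01,  7.43770708e+01,  4.54791761e-04,
        8.38573950e+01, -1.23368776e+01]), 'joint_velocities': array([ 0.08861636, -0.05692639, -0.10919899, -0.0736968 ,  0.03096632,
        0.05041428]), 'joint_torque': array([ 3.35764307e-03, -4.49222267e+01, -2.31656313e+01, -2.02183796e-04,
        3.61390121e-03,  8.28823261e-06]), 'tcp_pos': array([165.95723788, 524.10734152, 230.80198502]), 'orientation': array([-102.70350294,   89.92934266, -120.27827481]), 'force': array([ 0.71737353,  0.71518661, -0.01442839]), 'torque': array([-0.01712585,  0.03436692,  0.02581531]), 'grip_width': 85.37452869629652}
```

View pics/scene0.png

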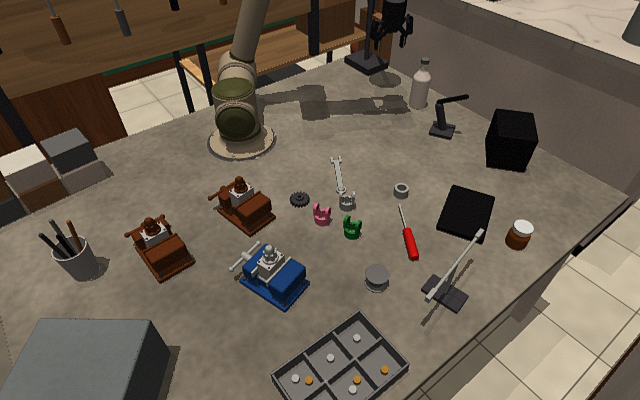

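View pics/top0.png

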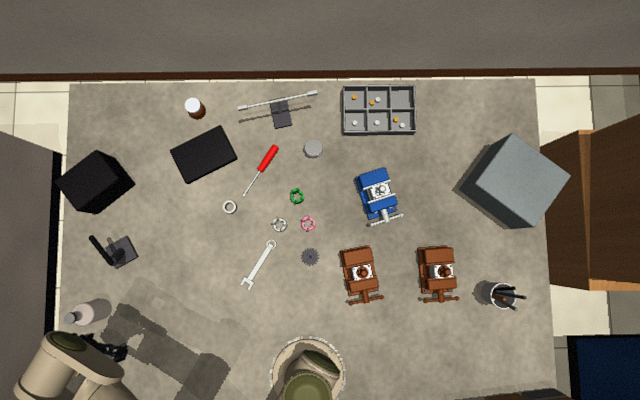

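The blue vise is at about (378,190) in top and (275,275) in scene. The steel yoke is at (279,225) in top and (347,200) in scene, and the plain collar is at (229,207) in top. I'll zoom in on each.

```bash
cat > h.py <<'E'
import numpy as np,cv2
from scipy.spatial.transform import Rotation as R
def cam(d): return R.from_euler('xyz',d["orientation"],degrees=True).as_matrix(),np.array(d["position"])
def ray(d,u,v):
    M,p=cam(d); return p,M@np.array([(u-d["cx"])/d["fx"],-(v-d["cy"])/d["fy"],-1.])
def onplane(d,u,v,z):
    p,r=ray(d,u,v); return p+r*(z-p[2])/r[2]
def proj(d,P):
    M,p=cam(d); c=M.T@(np.array(P,float)-p); return np.array([d["cx"]-d["fx"]*c[0]/c[2], d["cy"]+d["fy"]*c[1]/c[2]])
def cloud(d):
    M,p=cam(d); v,u=np.mgrid[0:400,0:640]; D=d["depth"]
    c=np.stack([(u-d["cx"])/d["fx"]*D,-(v-d["cy"])/d["fy"]*D,-D],-1)
    return c@M.T+p
def ld(f): return {k:v for k,v in np.load(f).items()}
def crop(d,u,v,r,name,s=8):
    im=d["img"][v-r:v+r,u-r:u+r,::-1]; return cv2.resize(im,None,fx=s,fy=s,interpolation=cv2.INTER_CUBIC)
E
python3 - <<'E'
from h import *
t=ld("top0.npz");s=ld("scene0.npz")
a=np.hstack([crop(t,279,225,18,'',11),crop(t,379,193,36,'',5)[:396,:]]) if 0 else None
im=np.vstack([np.hstack([cv2.resize(crop(t,279,225,18,''),(290,290)),cv2.resize(crop(t,379,193,36,''),(290,290))]),
 np.hstack([cv2.resize(crop(s,347,200,20,''),(290,290)),cv2.resize(crop(s,272,272,44,''),(290,290))])])
cv2.imwrite("pics/crop0.png",im)
for d,n,u,v in((t,'t',279,225),(t,'t',379,188),(s,'s',347,200),(s,'s',270,252)):
    c=cloud(d); print(n,c[v-3:v+4:3,u-3:u+4:3].reshape(-1,3).round(0).tolist())
c=cloud(t); print("bench",c[225,320],c[150,500]); c=cloud(s); print(c[330,250])
E
```

```text
t [[491.0, 97.0, 12.0], [491.0, 88.0, 1.0], [491.0, 78.0, -3.0], [480.0, 95.0, 31.0], [481.0, 88.0, -2.0], [481.0, 78.0, -0.0], [470.0, 95.0, 28.0], [470.0, 86.0, 27.0], [468.0, 74.0, 62.0]]
t [[596.0, -221.0, 104.0], [595.0, -230.0, 109.0], [590.0, -234.0, 142.0], [586.0, -221.0, 107.0], [581.0, -224.0, 145.0], [581.0, -233.0, 144.0], [576.0, -220.0, 113.0], [573.0, -225.0, 135.0], [571.0, -233.0, 144.0]]
s [[463.0, 87.0, 25.0], [468.0, 94.0, 25.0], [1108.0, -482.0, 867.0], [465.0, 85.0, 15.0], [471.0, 92.0, 15.0], [478.0, 98.0, 18.0], [485.0, 68.0, 29.0], [469.0, 94.0, 0.0], [495.0, 82.0, 28.0]]
s [[581.0, -240.0, 148.0], [584.0, -234.0, 147.0], [585.0, -227.0, 142.0], [582.0, -242.0, 140.0], [588.0, -237.0, 143.0], [585.0, -228.0, 132.0], [584.0, -244.0, 132.0], [588.0, -238.0, 132.0], [587.0, -231.0, 125.0]]
bench [478.82776083 -47.60965597   7.03436087] [ 690.82775404 -593.5022251   150.62507147]
[ 651.11758467 -347.46729536    2.19900889]
```

View pics/crop0.png

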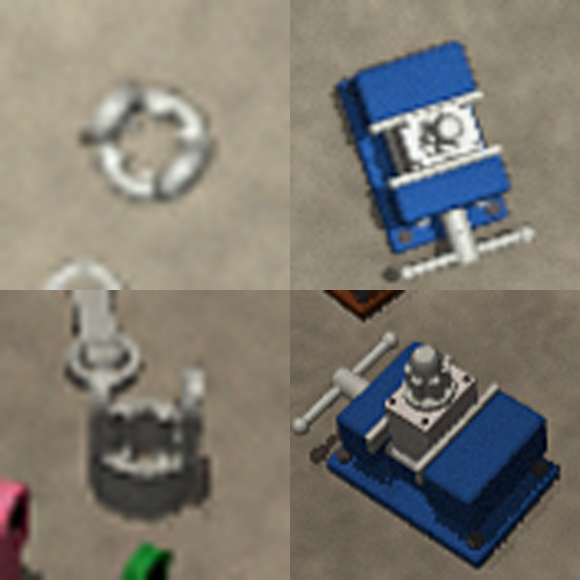

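The yoke's ears show as bright spots at about (277,222) and (282,227) in top. I'll fit its position from the depth points and do the same for the vise and shaft.

Run:
```python
from h import *
t=ld("top0.npz");s=ld("scene0.npz")
for n,d in(('top',t),('scene',s)):
    c=cloud(d).reshape(-1,3)
    m=(abs(c[:,0]-478)<45)&(abs(c[:,1]-84)<40)
    y=c[m&(c[:,2]>38)&(c[:,2]<75)]; print(n,'ears',y.round(0).tolist())
    y=c[m&(c[:,2]>10)&(c[:,2]<36)]; print('hub n',len(y)); 
    if len(y): print(cv2.minEnclosingCircle(y[:,:2].astype(np.float32)),y[:,:2].mean(0))
    m=(abs(c[:,0]-585)<40)&(abs(c[:,1]+230)<40)
    y=c[m&(c[:,2]>138)&(c[:,2]<155)]; print(n,'shaft tip',len(y),y.mean(0),np.median(y,0))
    hsv=cv2.cvtColor(d["img"],cv2.COLOR_RGB2HSV)
    b=cv2.inRange(hsv,(100,120,40),(125,255,255)).reshape(-1)>0
    v=c[b&(abs(c[:,0]-585)<140)&(abs(c[:,1]+230)<140)]
    top=v[(v[:,2]>68)&(v[:,2]<92)]; print('vise tops',len(top),np.median(top[:,2]))
    print(cv2.minAreaRect(top[:,:2].astype(np.float32)))
M=cv2.inRange(cv2.cvtColor(t["img"],cv2.COLOR_RGB2HSV),(100,120,40),(125,255,255))
cnt=max(cv2.findContours(M[:,340:420].copy(),0,1)[0],key=cv2.contourArea)
print(cv2.minAreaRect(cnt))
g=lambda d,x,y,w,n:cv2.imwrite(n,cv2.resize(d["img"][y-w:y+w,x-w:x+w,::-1],(600,600),interpolation=cv2.INTER_NEAREST))
g(t,279,225,15,"pics/yt.png");g(s,347,200,20,"pics/ys.png");g(t,379,193,40,"pics/vt.png")
```

```text
top ears [[504.0, 93.0, 61.0], [504.0, 90.0, 57.0], [501.0, 96.0, 60.0], [500.0, 93.0, 60.0], [500.0, 90.0, 60.0], [501.0, 87.0, 57.0], [497.0, 99.0, 62.0], [498.0, 96.0, 56.0], [497.0, 93.0, 59.0], [497.0, 89.0, 61.0], [498.0, 88.0, 42.0], [494.0, 102.0, 58.0], [494.0, 99.0, 63.0], [494.0, 96.0, 60.0], [494.0, 92.0, 64.0], [495.0, 91.0, 40.0], [491.0, 102.0, 64.0], [491.0, 99.0, 61.0], [491.0, 95.0, 65.0], [491.0, 93.0, 52.0], [488.0, 106.0, 53.0], [488.0, 102.0, 59.0], [488.0, 99.0, 59.0], [488.0, 97.0, 50.0], [485.0, 106.0, 50.0], [485.0, 102.0, 59.0], [485.0, 100.0, 52.0], [481.0, 65.0, 52.0], [478.0, 68.0, 60.0], [478.0, 65.0, 54.0], [478.0, 62.0, 54.0], [475.0, 70.0, 65.0], [475.0, 67.0, 62.0], [475.0, 64.0, 60.0], [475.0, 61.0, 58.0], [472.0, 74.0, 60.0], [471.0, 70.0, 65.0], [471.0, 67.0, 64.0], [471.0, 64.0, 62.0], [468.0, 74.0, 62.0], [468.0, 71.0, 60.0], [468.0, 67.0, 61.0], [469.0, 66.0, 42.0], [466.0, 77.0, 57.0], [466.0, 74.0, 55.0], [465.0, 71.0, 59.0], [466.0, 69.0, 46.0], [462.0, 78.0, 53.0], [462.0, 74.0, 54.0], [463.0, 71.0, 49.0], [459.0, 75.0, 48.0]]
hub n 56
((4
[... 1304 characters left out ...]
5.0, 50.0], [500.0, 89.0, 49.0], [503.0, 90.0, 50.0], [474.0, 58.0, 42.0], [476.0, 60.0, 43.0], [477.0, 63.0, 42.0], [497.0, 88.0, 42.0], [501.0, 88.0, 46.0], [504.0, 90.0, 47.0], [477.0, 60.0, 40.0], [478.0, 62.0, 39.0], [499.0, 86.0, 41.0], [500.0, 89.0, 40.0], [504.0, 90.0, 43.0]]
hub n 153
((465.4862365722656, 91.78341674804688), 40.255210876464844) [482.35506893  79.33378028]
scene shaft tip 66 [ 580.40635605 -236.68043423  145.09240959] [ 580.85438322 -237.07593896  145.70604556]
vise tops 853 80.20687295388325
((585.4241943359375, -233.69808959960938), (126.20211029052734, 89.18231201171875), 17.361793518066406)
((36.5, 193.0), (45.2205696105957, 32.57145690917969), 71.56505584716797)
```

View pics/yt.png

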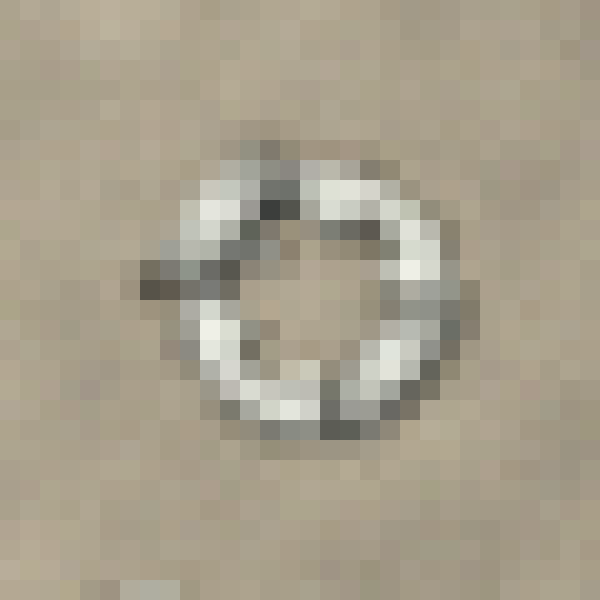

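View pics/vt.png

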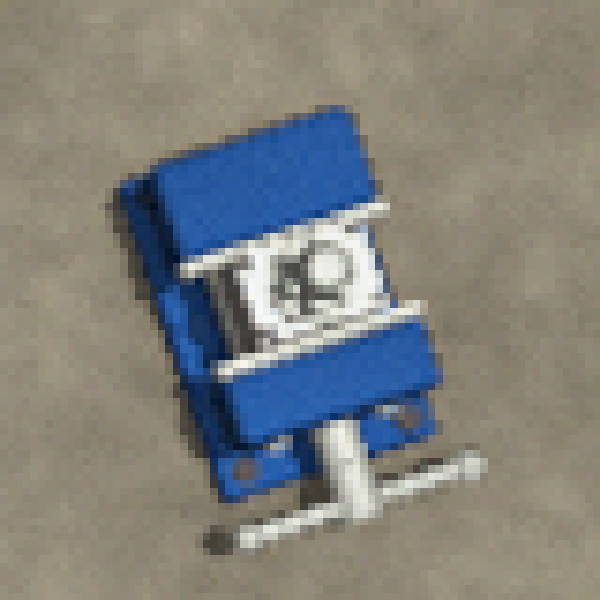

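View pics/ys.png

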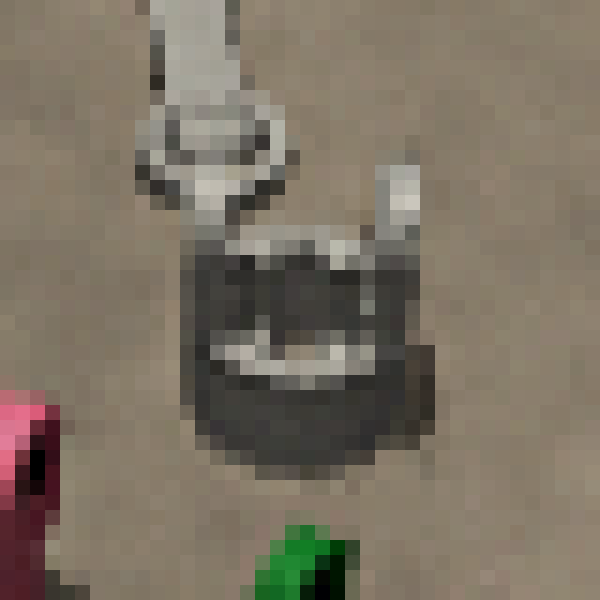

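Run:
```python
from h import *
t=ld("top0.npz");s=ld("scene0.npz")
for n,d in(('top',t),('scene',s)):
    c=cloud(d).reshape(-1,3)
    m=(abs(c[:,0]-482)<30)&(abs(c[:,1]-82)<32)&(c[:,2]>53)&(c[:,2]<67)
    y=c[m,:2]; k=(y@[.66,.75]>np.array([482,82])@[.66,.75])
    A,B=y[k],y[~k]
    for q in(A,B): 
        w,v=np.linalg.eigh(np.cov(q.T)); print(q.mean(0),'thin dir',np.degrees(np.arctan2(v[1,0],v[0,0])),np.sqrt(w))
    dd=A.mean(0)-B.mean(0); print(n,'mid',(A.mean(0)+B.mean(0))/2,np.hypot(*dd),np.degrees(np.arctan2(dd[1],dd[0])))
print('tip top',onplane(t,383,188.3,147),'scene',onplane(s,269,247.7,147))
# white jaw lines for vise yaw: use blue jaw tops edges
x=s["img"][225:305,230:310,::-1]; cv2.imwrite("pics/vs.png",cv2.resize(x,(640,640),interpolation=cv2.INTER_CUBIC))
x=t["img"][173:205,363:395,::-1]; cv2.imwrite("pics/vt2.png",cv2.resize(x,(640,640),interpolation=cv2.INTER_CUBIC))
```

```text
[495.4113952   95.71784313] thin dir -131.2283424854293 [2.56074764 6.78480377]
[470.78580417  69.43494636] thin dir -134.05067053435712 [2.29578142 6.68602866]
top mid [483.09859968  82.57639475] 36.01680713816297 46.864582983454305
[495.78555757  91.51779597] thin dir -129.7264991259198 [2.40125957 6.04064795]
[471.22030109  65.40679952] thin dir -144.19297488989858 [2.30969483 6.10561398]
scene mid [483.50292933  78.46229774] 35.850187748275644 46.747108757081406
tip top [ 579.20824799 -235.53015845  147.        ] scene [ 579.44553489 -234.16500174  147.        ]
```

View pics/vs.png

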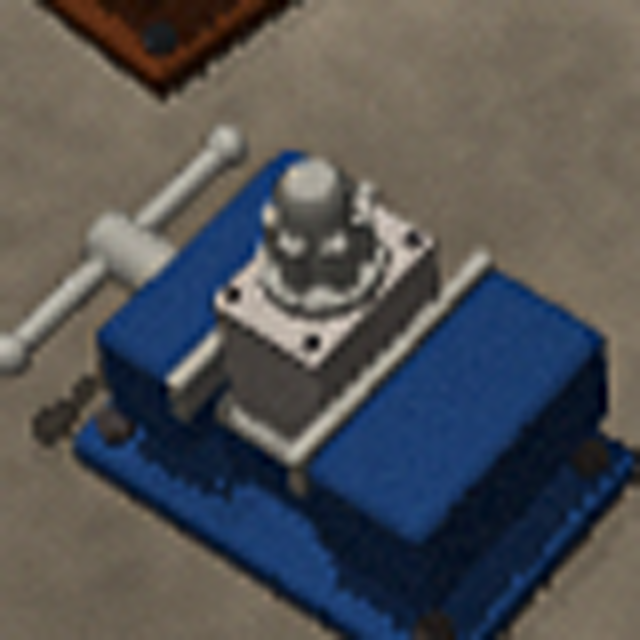

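View pics/vt2.png

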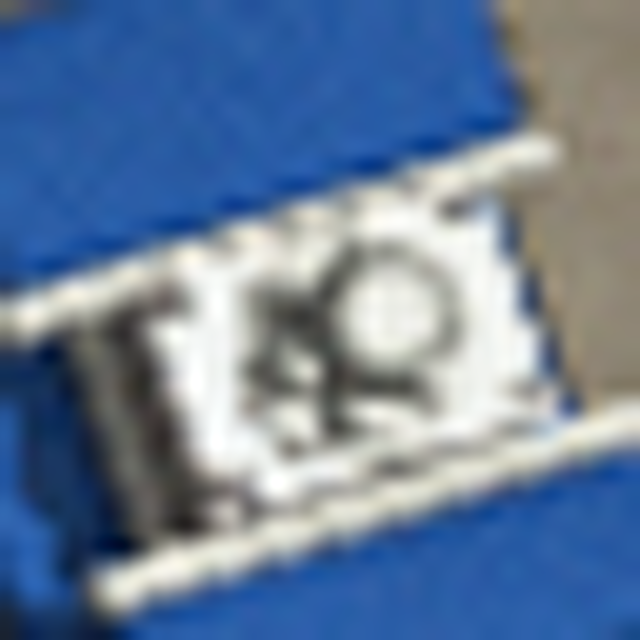

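Run:
```python
from h import *
from cell import *
t=ld("top0.npz");s=ld("scene0.npz")
f=lambda p,k,o:(np.array(p)+.5)/k-.5+np.array(o)
ang=lambda a,b:np.degrees(np.arctan2(*(b-a)[1::-1]))
for d,k,o,L in((t,20,(363,173),[((10,320),(550,145)),((110,590),(630,420))]),(s,8,(230,225),[((298,452),(483,262))])):
    for a,b in L:
        P=[onplane(d,*f(q,k,o),80) for q in(a,b)]; print('jaw ang',ang(*P),P[0][:2],P[1][:2])
    c=cloud(d).reshape(-1,3); hsv=cv2.cvtColor(d["img"],cv2.COLOR_RGB2HSV)
print('tip',onplane(t,*f((395,312),20,(363,173)),147),onplane(s,*f((313,182),8,(230,225)),147))
# block top corners via screw holes (scene): pts
print('block holes',[onplane(s,*f(q,8,(230,225)),105)[:2].round(1).tolist() for q in((234,294),(312,343),(412,240))])
for P in([483,81,160],[579.5,-235,230]):
  for psi in(46.8,-133.2,107,-73,-106,-40): print(P,psi,ik(P,[0,90,psi-90]))
```

```text
jaw ang -72.77438839952148 [ 588.3008448  -183.76494328] [ 615.05233511 -270.04848983]
jaw ang -72.70960173289953 [ 545.2645692  -198.36706486] [ 571.05678903 -281.22525252]
jaw ang 106.55139193813157 [ 610.17803217 -267.18956194] [ 586.2493107  -186.67282642]
tip [ 579.76738886 -233.36882243  147.        ] [ 578.06718432 -234.13104843  147.        ]
block holes [[568.3, -259.9], [596.9, -251.2], [583.4, -208.1]]
[483, 81, 160] 46.8 [-4.36184750e+00  1.97963642e+01  9.04354875e+01 -2.54444375e-14
  6.97681483e+01 -5.11618475e+01]
[483, 81, 160] -133.2 [ -4.3618475   19.79636418  90.43548751   0.          69.76814831
 128.8381525 ]
[483, 81, 160] 107 [  -4.3618475    19.79636418   90.43548751    0.           69.76814831
 -111.3618475 ]
[483, 81, 160] -73 [-4.36184750e+00  1.97963642e+01  9.04354875e+01 -2.54444375e-14
  6.97681483e+01  6.86381525e+01]
[483, 81, 160] -106 [ -4.3618475   19.79636418  90.43548751   0.          69.76814831
 101.6381525 ]
[483, 81, 160] -40 [-4.36184750e+00  1.97963642e+01  9.04354875e+01 -2.54444375e-14
  6.97681483e+01  3.56381525e+01]
[579.5, -235, 230] 46.8 [-3.29038316e+01  2.96113636e+01  6.14619616e+01 -2.54444375e-14
  8.89266748e+01 -7.97038316e+01]
[579.5, -235, 230] -133.2 [-32.90383162  29.61136364  61.46196157   0.          88.92667479
 100.29616838]
[579.5, -235, 230] 107 [ -32.90383162   29.61136364   61.46196157    0.           88.92667479
 -139.90383162]
[579.5, -235, 230] -73 [-3.29038316e+01  2.96113636e+01  6.14619616e+01 -2.54444375e-14
  8.89266748e+01  4.00961684e+01]
[579.5, -235, 230] -106 [-3.29038316e+01  2.96113636e+01  6.14619616e+01 -2.54444375e-14
  8.89266748e+01  7.30961684e+01]
[579.5, -235, 230] -40 [-3.29038316e+01  2.96113636e+01  6.14619616e+01 -2.54444375e-14
  8.89266748e+01  7.09616838e+00]
```

Run:
```python
from h import *
from cell import *
o=[0,90,-133.2-90]
move_ptp([483.3,80.7,130],o); move_l([483.3,80.7,27],rate=120)
s=sense(); print(s["clock"],s["tcp_pos"],s["force"])
command_gripper(30)
s=sense(); print(s["clock"],s["tcp_pos"],s["force"],s["torque"],s["grip_width"])
move_l([483.3,80.7,150],rate=120)
s=sense(); print(s["clock"],s["tcp_pos"],s["force"],s["torque"],s["grip_width"])
for n in("scene","top"):
    d=get_image(n); np.savez(f"{n}1.npz",**d)
    u,v=proj(d,[483,81,150]).astype(int); print(u,v)
    cv2.imwrite(f"pics/g1{n}.png",cv2.resize(d["img"][v-40:v+40,u-40:u+40,::-1],(480,480),interpolation=cv2.INTER_CUBIC))
```

```text
3.2167 [483.6464088   80.74275914  27.52951129] [ 0.84309212  0.24638083 -0.10658614]
3.6833 [483.44680282  80.65880383  27.58734406] [-1.07687852 -0.37266854  5.74273608] [ 0.01441369  0.18214627 -0.02109371] 43.20861120436664
4.8583 [482.88567242  80.74398214 149.30887874] [ 0.81099644  0.92551306 -3.45687807] [-0.00012598 -0.00685056 -0.02978686] 43.10314357106636
348 169
277 221
```

View pics/g1scene.png

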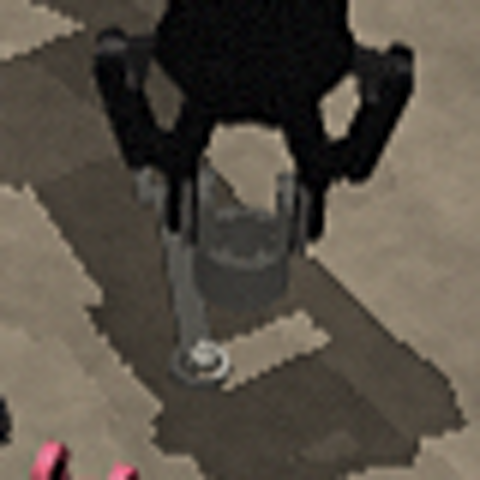

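The yoke hangs level between the fingers, with its hub at about (347,213) in scene. Next I'll measure its offset along the pad-width direction using depth.

Run:
```python
from h import *
s=ld("scene1.npz");s0=ld("scene0.npz")
a=np.radians(46.8); yv=np.array([np.cos(a),np.sin(a)]); n=np.array([np.sin(a),-np.cos(a)]) # n toward camera
for d,c0,z0 in((s0,(483.3,80.7),0),(s,(482.9,80.74),121.8)):
    c=cloud(d).reshape(-1,3); r=c[:,:2]-np.array(c0)
    m=(abs(r@yv)<20)&(abs(r@n)<40)&(c[:,2]>z0+5)&(c[:,2]<z0+24)
    Y=r[m]@yv;N=r[m]@n; k=N>8
    Y,N=Y[k],N[k]
    from scipy.optimize import least_squares
    f=least_squares(lambda p:np.hypot(Y-p[0],N-p[1])-22,[0,0],loss='soft_l1'); print(len(Y),f.x,np.std(f.fun))
    P=np.r_[np.array(c0)+22*n,z0]; print('bottom front proj',proj(d,P), 'crop', (proj(d,P)-[308,129]+.5)*6)
v=s0["img"][185:225,330:365]
```

```text
49 [-1.53343573 -5.111175  ] 1.327684626593815
bottom front proj [346.05340697 212.98120094] crop [231.32044182 506.88720563]
64 [-2.16930385 -5.04086116] 1.4109629102695396
bottom front proj [347.66528986 182.26095415] crop [240.99173914 322.56572492]
```

Run:
```python
from h import *
t=ld("top0.npz");s0=ld("scene0.npz")
print('top ring z28',onplane(t,279.5,224.3,28))
f=lambda p:(np.array(p)+.5)/15-.5+np.array([327,180])
# scene: hub bottom arc lowest, left/right edges
print('scene bottom front z0',onplane(s0,*f((300,473)),0),'expected center + 22*(.73,-.685)')
print('scene bore top center z28 approx', onplane(s0,*f((300,310)),28))
print('ear tops z62 (scene)', onplane(s0,*f((402,175)),62), 'left ear', onplane(s0,*f((208,190)),62))
for P in ([483.3,80.7,0],[483.3,80.7,28]): print(proj(t,P),proj(s0,P))
# bench z check
for d,u,v in((s0,380,300),(s0,330,240),(s0,300,180),(t,330,200),(t,250,190)):
    print(np.median(cloud(d)[v-4:v+5,u-4:u+5].reshape(-1,3),0))
```

```text
top ring z28 [481.98176602  84.10583699  28.        ]
scene bottom front z0 [494.21317116  71.73238345   0.        ] expected center + 22*(.73,-.685)
scene bore top center z28 approx [480.15292652  82.0038309   28.        ]
ear tops z62 (scene) [489.29408966  98.13934146  62.        ] left ear [469.80140232  65.99676632  62.        ]
[281.1599653  224.31907569] [346.50753751 207.63468946]
[280.54863168 223.87817002] [346.87766688 200.99224873]
[ 7.74801807e+02 -5.49979610e+01  3.62111083e-01]
[552.74663645 -35.48693031   0.57434857]
[300.18802682  40.88218146   1.15099621]
[ 5.61964706e+02 -8.23973158e+01 -8.50685865e-02]
[599.29434993 183.20058436   0.98742804]
```

```bash
cat >> h.py <<'E'
def pose(axis,psi,z,off=-3.5):
    a=np.radians(psi+90); return [axis[0]-off*np.cos(a),axis[1]-off*np.sin(a),z],[0,90,psi-90]
E
python3 - <<'E'
from h import *
from cell import *
p,o=pose((579,-233.7),-73,215); move_ptp(p,o)
p[2]=184; move_l(p,o,rate=100)
dwell(.3)
s=sense(); print(s["clock"],s["tcp_pos"],s["force"],s["torque"],s["grip_width"],p)
for n in("scene","top"):
    d=get_image(n); np.savez(f"{n}2.npz",**d)
    u,v=proj(d,[580,-234,150]).astype(int); print(u,v)
    cv2.imwrite(f"pics/g2{n}.png",cv2.resize(d["img"][v-32:v+32,u-32:u+32,::-1],(640,640),interpolation=cv2.INTER_CUBIC))
E
```

```text
7.0917 [ 582.48474658 -232.73437211  184.50018512] [ 0.26833568  0.07911118 -3.22241292] [ 0.0181318   0.01306776 -0.01466637] 43.29914134022572 [np.float64(582.3470666458707), np.float64(-232.6766990334704), 184]
269 246
382 187
```

View pics/g2scene.png

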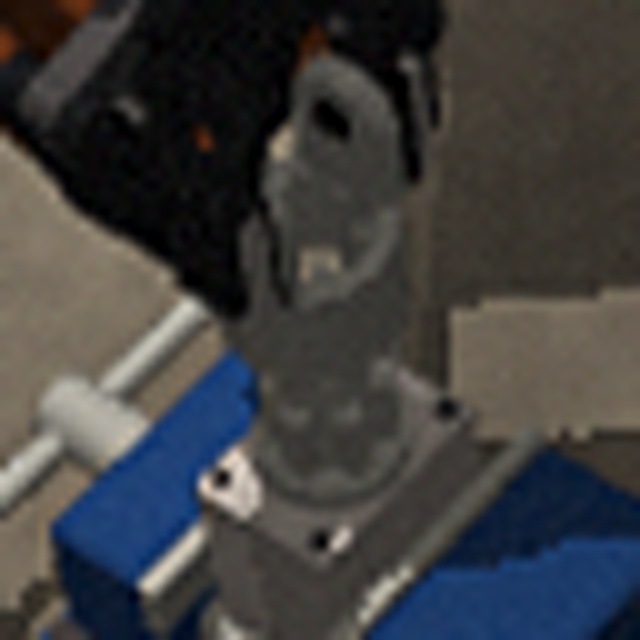

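```bash
cat >> h.py <<'E'
from cell import *
def rd(tag=''):
    s=sense(); print(tag,round(s["clock"],2),s["tcp_pos"].round(2),'F',s["force"].round(1),'T',s["torque"].round(2)); return s
E
python3 - <<'E'
from h import *
ax=np.array([579,-233.7])
for z in(178,174.5,172,170,168,166,164,162,160.5):
    p,o=pose(ax,-73,z); move_l(p,o,rate=40); s=rd(z)
    if abs(s["force"][2]+3)>12 or np.hypot(*s["force"][:2])>10: break
E
```

```text
178 7.49 [ 582.18 -232.6   177.54] F [-0.8  0.2 -2.2] T [ 0.02  0.06 -0.01]
174.5 7.74 [ 582.25 -232.62  174.22] F [ 0.1 -0.5 -2.6] T [-0.02 -0.02  0.04]
172 7.99 [ 582.28 -232.67  171.83] F [ 0.   0.5 -2.4] T [ 0.01 -0.02 -0.04]
170 8.24 [ 582.29 -232.65  169.86] F [-0.4  0.3 -2.4] T [-0.06 -0.06  0.  ]
168 8.49 [ 582.29 -232.66  167.83] F [-0.2  0.2 -2.9] T [ 0.05 -0.07 -0.04]
166 8.74 [ 582.29 -232.66  165.83] F [ 0.7  0.2 -2.3] T [ 0.02 -0.01  0.02]
164 8.99 [ 582.29 -232.63  163.84] F [-1.   0.5 -1.6] T [ 0.02 -0.04  0.03]
162 9.24 [ 582.3  -232.65  161.87] F [ 0.1  0.1 -2.5] T [-0.01  0.01 -0.03]
160.5 9.49 [ 582.31 -232.65  160.39] F [ 0.3  0.7 -3.1] T [-0.03 -0.03  0.02]
```

No side force so far, and the underside is now around the pilot. I'll keep descending to the tooth tops.

Run:
```python
from h import *
ax=np.array([579,-233.7])
for z in(159.7,159,158.5,158,157.5,157,156.5):
    p,o=pose(ax,-73,z); move_l(p,o,rate=20); s=rd(z)
    if abs(s["force"][2]+3)>6 or np.hypot(*s["force"][:2])>10: break
```

```text
159.7 9.74 [ 582.31 -232.68  159.63] F [-0.6  0.5 -2.4] T [ 0.08 -0.04  0.02]
159 9.99 [ 582.33 -232.66  158.94] F [ 0.4 -0.2 -2.9] T [-0.04  0.02 -0.02]
158.5 10.24 [ 582.38 -232.69  158.57] F [-0.5 -0.2 -2. ] T [0.   0.01 0.03]
158 10.49 [ 582.42 -232.73  158.3 ] F [-1.4  0.2  0.7] T [0.05 0.07 0.03]
157.5 10.74 [ 582.49 -232.75  158.12] F [-1.5  1.9  5.5] T [ 0.18  0.25 -0.04]
```

Run:
```python
from h import *
ax=np.array([579,-233.7])
z=157.2
for psi in(-76,-79,-82,-85,-88,-91,-94):
    p,o=pose(ax,psi,z); move_l(p,o,rate=20); s=rd(psi)
    F=s["force"]
    if s["tcp_pos"][2]<157.6 and F[2]<3: print('drop?'); break
    if F[2]>20 or np.hypot(*F[:2])>15 or abs(s["torque"][2])>.25: print('stop');break
```

```text
-76 10.99 [ 582.68 -233.06  158.06] F [-1.1  0.7  7.2] T [ 0.11  0.25 -0.04]
-79 11.24 [ 582.78 -233.3   158.08] F [-0.4  0.7  6.5] T [ 0.08  0.16 -0.04]
-82 11.49 [ 582.9  -233.54  157.9 ] F [0.4 0.2 5.6] T [-0.07 -0.04  0.  ]
-85 11.74 [ 582.7  -233.66  157.37] F [ 0.6 -0.7  4. ] T [-0.2  -0.16  0.01]
-88 11.99 [ 582.47 -233.63  156.94] F [ 0.1 -0.3  1.2] T [-0.22 -0.15 -0.06]
drop?
```

Between -85 and -88° it starts to sink, as the picture suggested. Now I'll push lightly and rock it around there.

Run:
```python
from h import *
ax=np.array([579,-233.7])
z=157.0
seq=[-88,-90,-88,-86,-85,-87,-89,-88,-87,-86]
psi=-88
for i,psi in enumerate(seq):
    z=max(z-1.0,s["tcp_pos"][2]-1.2) if i else 156.2
    p,o=pose(ax,psi,z); move_l(p,o,rate=20); s=rd((psi,round(z,1)))
    F=s["force"]
    if s["tcp_pos"][2]<153: print('in');break
    if F[2]>18 or np.hypot(*F[:2])>15 or abs(s["torque"][2])>.25: print('stop');break
```

```text
(-88, 156.2) 12.24 [ 582.6  -233.68  156.64] F [ 0.5 -1.2  5.9] T [-0.11 -0.05 -0.04]
(-90, np.float64(155.4)) 12.49 [ 582.64 -233.79  155.8 ] F [ 0.1 -1.6  5.2] T [-0.14 -0.06 -0.08]
(-88, np.float64(154.6)) 12.74 [ 582.71 -233.74  155.69] F [-1.   1.2  9.3] T [-0.11  0.19 -0.15]
(-86, np.float64(154.5)) 12.99 [ 582.72 -233.58  155.73] F [-1.2  0.  10.3] T [ 0.    0.25 -0.2 ]
(-85, np.float64(154.5)) 13.24 [ 582.67 -233.55  155.76] F [-1.6  0.2 11.4] T [ 0.    0.27 -0.15]
(-87, np.float64(154.6)) 13.49 [ 582.58 -233.72  154.66] F [-0.  -1.9  5. ] T [-0.31 -0.06 -0.11]
(-89, np.float64(153.6)) 13.74 [ 582.4  -233.73  152.89] F [ 2.  -2.2 -1.7] T [-0.54 -0.29 -0.02]
in
```

Run:
```python
from h import *
ax=np.array([579,-233.7])
for z in(152,150.5,149,147,145,143,141,140,139.3,138.6,138,137.4):
    p,o=pose(ax,-89,z); move_l(p,o,rate=20); s=rd(z)
    F=s["force"]
    if F[2]>12 or np.hypot(*F[:2])>15: print('stop');break
```

```text
152 13.99 [ 582.44 -233.79  151.51] F [ 1.8 -4.  -2.7] T [-0.7  -0.38 -0.07]
150.5 14.24 [ 582.47 -233.77  150.35] F [ 1.7 -3.7 -1.9] T [-0.8  -0.29 -0.06]
149 14.49 [ 582.51 -233.78  149.  ] F [ 1.6 -5.3 -1.2] T [-0.89 -0.28 -0.04]
147 14.74 [ 582.51 -233.79  146.97] F [ 1.6 -4.3  0.1] T [-0.89 -0.22 -0.05]
145 14.99 [ 582.53 -233.81  144.93] F [ 1.6 -6.1  0.3] T [-1.05 -0.19 -0.07]
143 15.24 [ 582.52 -233.82  142.86] F [ 0.7 -5.5  0.7] T [-0.98 -0.15 -0.05]
141 15.49 [ 582.54 -233.85  140.84] F [ 1.1 -6.1  1.6] T [-1.02 -0.13 -0.15]
140 15.74 [ 582.53 -233.88  139.94] F [ 1.6 -4.9  2.4] T [-1.08 -0.12 -0.07]
139.3 15.99 [ 582.58 -233.85  139.37] F [ 0.5 -5.5  1.7] T [-1.07 -0.1  -0.09]
138.6 16.24 [ 582.55 -233.89  138.74] F [-0.  -4.5  2.5] T [-0.99 -0.13 -0.11]
138 16.49 [ 582.61 -233.89  138.62] F [-0.4 -4.4  6.5] T [-0.96  0.12 -0.09]
137.4 16.74 [ 582.65 -233.91  138.58] F [-1.6 -5.4  9.7] T [-0.68  0.38 -0.09]
```

It's home: contact at TCP z 138.6 puts the underside at about 111. Next I'll ease the side force and turn to the jaw direction.

Run:
```python
from h import *
ax=np.array([579,-234.2])
def yaw(s):
    M=R.from_euler('xyz',s["orientation"],degrees=True).as_matrix(); return np.degrees(np.arctan2(M[1,1],M[0,1]))
for psi in(-89,-86,-82,-78,-75,-73):
    p,o=pose(ax,psi,138.1); move_l(p,o,rate=20); s=rd(psi); print(yaw(s))
    if np.hypot(*s["force"][:2])>20: break
dwell(.3); s=rd();print(yaw(s))
d=get_image("scene"); np.savez("scene3.npz",**d)
u,v=268,246
cv2.imwrite("pics/g3.png",cv2.resize(d["img"][v-32:v+32,u-32:u+32,::-1],(640,640),interpolation=cv2.INTER_CUBIC))
```

```text
-89 16.99 [ 582.61 -233.94  138.58] F [-0.3 -3.1  6.8] T [-0.56  0.1  -0.13]
-88.99920647205147
-86 17.24 [ 582.58 -233.7   138.57] F [-0.9 -2.4  6.8] T [-0.46  0.11 -0.06]
-85.97055789963075
-82 17.49 [ 582.57 -233.42  138.59] F [-1.5 -2.2  7.2] T [-0.45  0.15 -0.07]
-81.96293503917335
-78 17.74 [ 582.48 -233.11  138.57] F [-1.  -2.6  6.7] T [-0.36  0.06 -0.01]
-77.96212338554047
-75 17.99 [ 582.4  -232.91  138.56] F [-0.4 -1.8  6.6] T [-0.4   0.11  0.01]
-74.96857017207162
-73 18.24 [ 582.39 -232.77  138.58] F [-0.5 -2.6  7.3] T [-0.34  0.18  0.01]
-72.97614395124626
 18.54 [ 582.37 -232.75  138.56] F [ 0.2 -2.2  7.3] T [-0.39  0.17  0.02]
-72.98197608625487
```

View pics/g3.png

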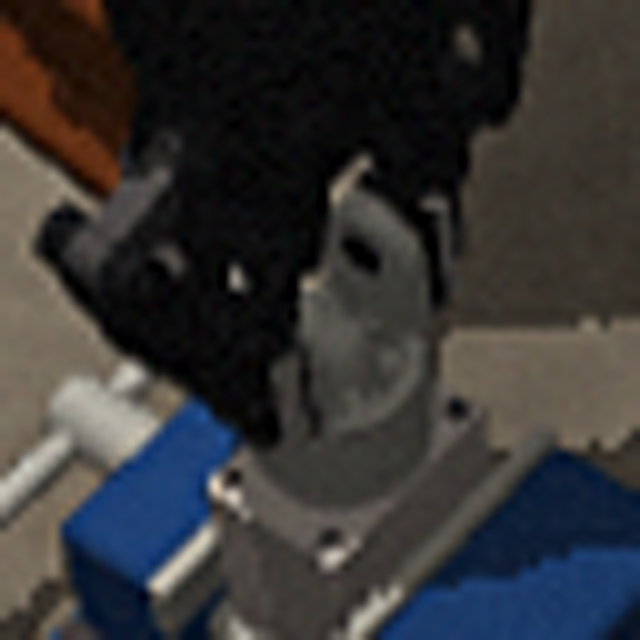

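The yoke is seated on the shoulder and the ears look turned in line with the jaws. I'll release it and check.

Run:
```python
from h import *
ax=np.array([579,-234.4])
p,o=pose(ax,-73,138.5); move_l(p,o,rate=20); rd()
command_gripper(70); rd()
p[2]=240; move_l(p,o,rate=120); rd()
move_ptp([450,60,300],o); rd()
for n in("scene","top"):
    d=get_image(n); np.savez(f"{n}4.npz",**d)
    u,v=(268,246) if n=="scene" else (380,190)
    cv2.imwrite(f"pics/g4{n}.png",cv2.resize(d["img"][v-32:v+32,u-32:u+32,::-1],(640,640),interpolation=cv2.INTER_CUBIC))
    c=cloud(d).reshape(-1,3)
    m=(np.hypot(c[:,0]-579,c[:,1]+234)<35)&(c[:,2]>165)&(c[:,2]<180); y=c[m,:2]
    q=y@[.29,-.956]; k=q>np.median([q.min(),q.max()]); A,B=y[k],y[~k]; dd=A.mean(0)-B.mean(0)
    print(n,len(A),len(B),'mid',(A.mean(0)+B.mean(0))/2,np.hypot(*dd),np.degrees(np.arctan2(dd[1],dd[0])),'ztop',np.percentile(c[m,2],[50,90]))
```

```text
18.84 [ 582.35 -232.79  138.58] F [-0.3 -0.9  5.7] T [-0.17  0.06 -0.09]
 19.22 [ 582.2  -233.08  138.09] F [ 0.7 -0.2 -0. ] T [-0.03 -0.04  0.06]
 20.21 [ 582.1  -233.24  239.12] F [ 1.  -0.5 -0.3] T [ 0.07 -0.06  0.  ]
 21.45 [450.63  59.28 299.63] F [-0.  -0.3  0.5] T [ 0.03 -0.02 -0.01]
scene 45 47 mid [ 579.6422523  -235.15046276] 35.75769974960541 -70.6564416187917 ztop [170.28521065 173.6947473 ]
top 25 24 mid [ 579.67080564 -233.72894726] 35.10563428901437 -72.94112897084034 ztop [170.24889622 173.42866098]
```

View pics/g4scene.png

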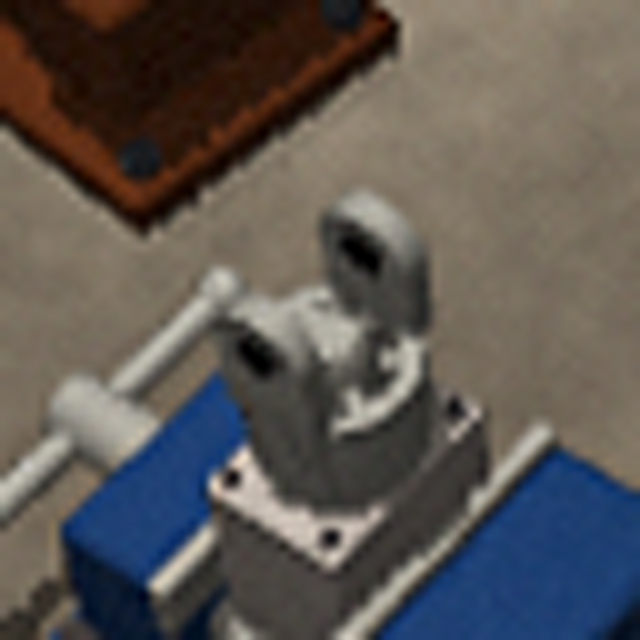

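View pics/g4top.png

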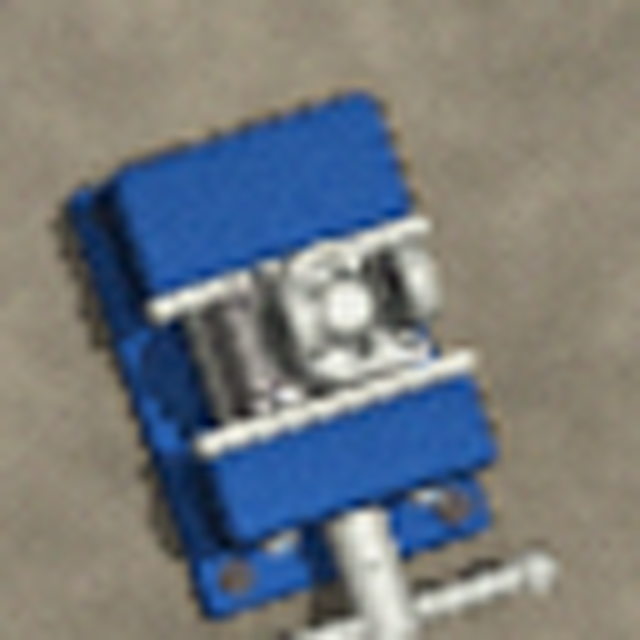

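Run:
```python
from h import *
f=lambda p:(np.array(p)+.5)/10-.5+np.array([236,214])
s=ld("scene4.npz")
for z in(156,160,162):
    a,b=[onplane(s,*f(q),z) for q in((255,349),(361,257))]; d=a-b; print(z,np.hypot(*d[:2]),np.degrees(np.arctan2(d[1],d[0])))
for L in [((335,640),(545,430)),((365,612),(548,432))]:
    a,b=[onplane(s,*f(q),80) for q in L]; d=a-b; print('jaw',np.degrees(np.arctan2(d[1],d[0])))
for n in("scene","top"):
    d=ld(n+"4.npz"); c=cloud(d).reshape(-1,3); r=np.hypot(c[:,0]-579,c[:,1]+234)
    for lo in(155,160,163,167):
        y=c[(r<32)&(c[:,2]>lo)&(c[:,2]<180)][:,:2]; q=(y-[579.6,-234.4])@[.29,-.956]; A,B=y[q>8],y[q<-8]; dd=A.mean(0)-B.mean(0); print(n,lo,np.hypot(*dd).round(1),np.degrees(np.arctan2(dd[1],dd[0])).round(1))
```

```text
156 33.972798319655524 -76.22697868078343
160 33.781696730802594 -76.22697868078336
162 33.68614593637618 -76.22697868078343
jaw -74.19532901422244
jaw -74.71712105683925
scene 155 36.2 -72.0
scene 160 36.1 -71.4
scene 163 36.1 -72.0
scene 167 35.7 -72.3
top 155 35.1 -71.3
top 160 35.1 -71.7
top 163 35.2 -71.3
top 167 35.1 -69.6
```

Run:
```python
from h import *
a,b=ld("top0.npz")["img"],ld("top4.npz")["img"]
cv2.imwrite("pics/cmp.png",np.vstack([a[130:300,200:460],b[130:300,200:460]])[:,:,::-1].repeat(2,0).repeat(2,1)[:, :])
print(sense()["clock"])
```

```text
21.55
```

Run:
```python
from h import *
im=cv2.imread("pics/cmp.png"); cv2.imwrite("pics/cmp2.png",cv2.resize(im,None,fx=.85,fy=.85)[:600])
```

```text
(no output)
```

View pics/cmp2.png

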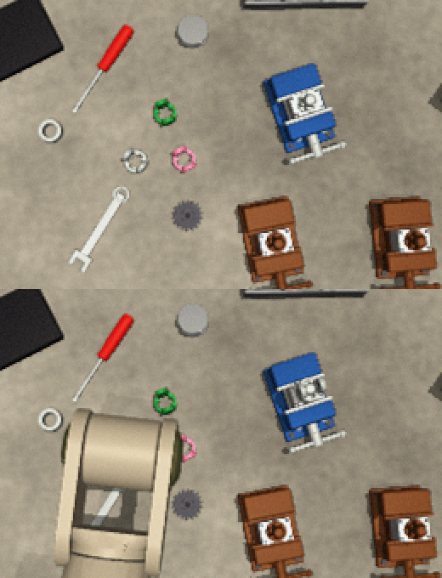

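The before (top half) and after (bottom half) views show nothing else moved, apart from parts hidden under the arm that I never touched. The yoke stands on the blue vise at about (310,390) in this comparison, with the arm clear of it. I'm handing the job in.

```bash
python3 -c "
from cell import *
finish_job()"
```

```text
the job is handed in; nothing more can be done
```

I fitted the steel yoke onto the splined shaft, turned it in line with the vise jaws, let go and handed the job in at about 21.6 s of the 72 s.

- **Fit:** I pushed with about 5–11 N and rocked the yoke until the teeth meshed about 14° from the jaw direction. It then slid down to the shoulder. It stopped at tool height 138.6 mm, which puts its underside at about 111 mm. After release the ear tops measured about 173.5 mm, against 173 mm expected.
- **Turn:** I turned the yoke and shaft together to -73.0°, my estimate of the jaw direction, and the gripper read -72.98° just before I let go.
- **Forces:** Every force I read stayed under 12 N, and side forces stayed around 6 N or less.

**Checks that disagreed:**
- **Ear line:** After release the camera estimates ran from about -70° to -76°.
- **Jaw direction:** My camera estimates ran from about -72.6° to -74.7°. I trusted the gripper reading for the ears, because its flat pads held them squarely. Parallelism is therefore confirmed only to within a degree or two.
- **Turning torque:** I saw almost no torque while turning, although the shaft is said to resist with about 0.2 N m. I did not measure the shaft's rotation separately; the yoke was fully down in mesh when I turned it.

Nothing else in view had moved. In the last top view the arm hid most of the wrench and part of the pink look-alike, but I never went near either.

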